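# Lay a bottle down in the tilting rest for a cap leak check

## Task

The closed amber bottle is to be laid on its side for a cap leak check, only by pushing it with the fingers: do not pinch or lift it. Slide it upright over the bench until its foot stands against the brass rod of the blue tilting rest, then push its upper part so that it tips over the rod onto the leaning trough, and press bottle and trough slowly and gently down together until the trough lies level on its stop with the bottle in it, cap pointing away from the rod. Take the fingers away and leave the other bottles, the jar and the mug where they stand.

Things in the scene. Friction and masses are not known exactly. Their poses are not given: they have to be found in the camera images.
- amber_bottle: amber screw-cap bottle, black cap, loose, 54 mm diameter, 132 mm tall (straight solid body up to 113 mm), 0.12 to 0.24 kg; starts standing 8 to 13 cm before the rod. Origin at the centre of its underside, z axis along it to the cap. Free, it topples past about 25 degrees; pushed lower than 25 mm above the bench it slides, pushed high against the rod it tips
- bottle_cap (a point): centre of the top of the amber bottle's cap, 132 mm from its underside
- bottle_rest: tilting bottle rest, fixed; place and yaw vary. Blue base plate 4 mm thick, 110 mm wide, 12 to 150 mm behind a level brass rod. Origin on the bench under the middle of the rod; x axis level, from the bottle's starting side across the rod to where the bottle shall lie; y along the rod; z up. A bottle standing against the rod has its centre at x = -33 mm, y = 0
- rod_mid (a point): middle of the brass rod's axis, 12 mm above the bench: rod 12 mm diameter, between two blue side brackets 26 mm high, 100 mm clear between them, that reach 11 mm before the rod's axis. The trough hinges about this axis
- trough_end (a point): middle of the upper end of the trough's floor, 136 mm from the rod's axis. The aluminium trough is 94 mm wide; its 45-degree side flanges, 20 mm high, centre the bottle. Its floor is flush with the rod's surface (6 mm from the axis), so a bottle on the rod lies along it; when level, floor 18 mm and bottle's top 72 mm above the bench
- trough (a joint): lean of the trough about the rod's axis: 0 = upright, pi/2 = level on its stops, growing as its upper end goes down towards +x of the rest. Starts at 0.35 to 0.6. Friction hinge (0.35 N m): stays where it is left, even under the bottle; about 2 to 5 N on the bottle's upper part takes it down
- white_bottle: bystander: white bottle with a red cap, 48 mm diameter, 115 mm tall, standing; origin at the centre of its underside
- oil_bottle: bystander: small yellow bottle with a black cap, 34 mm diameter, 83 mm tall, standing; origin at the centre of its underside
- swab_jar: bystander: open clear jar of swabs, 68 mm diameter, 82 mm tall; origin at the centre of its underside
- mug: bystander: spotted mug, 78 mm across, 93 mm tall; origin at the centre of its underside
Not all that is in view belongs to the job. There is more than one size of the amber_bottle; the one meant has the size given above.

How it is judged:
By the outcome, as a careful person would: the job done as asked, in the order asked, and still so for the second after the job is handed in, with the robot touching nothing.
It also fails if it takes over 51 s, if anything falls off the work surface, if the arm or the gripper's body presses on something with over 40 N, if the wrist force passes 120 N, or if a joint passes its speed limit or range.

## Robot

A 7-joint arm with a two-finger parallel gripper is mounted at the origin on a cart in front of the work surface, level with it; the furniture and walls round the work are solid. World frame = base frame: x ahead of the robot, y to its left, z up, the work surface at z = 0. Lengths are in m, angles in rad, forces in N, time in s.
With the tool pointing down it reaches from about 0.425 to 0.95 m from the base axis. Payload 4.7 kg.
Tool frame: the origin (TCP) lies between the finger pads; the fingertips stand 25 mm ahead of it and the grasp point (between the pads) lies 6 mm ahead of it; x points along the fingers, z is the direction in which the jaws open and shut, and the axes are right-handed (so a half turn about x gives the same grasp; the last joint's range is limited). The gripper opens to 85 mm and grips with 20 to 120 N. Pads are 22 mm wide; open, the fingers measure 114 mm over their backs; the gripper's body (76 mm by 85 mm) begins 54 mm behind the grasp point. The pads swing forward as they close: fully open they stand 13 mm farther back than shut.
Start: joints at [-0.029, 0.469, -0.049, 1.532, 0.024, 1.141, -0.082], TCP at [0.675, 0, 0.256] pointing down, gripper open.
Joint ranges: [-2.59, 2.59], [-0.33, 1.99], [-1.39, 1.29], [0.1, 2.45], [-1.04, 4.18], [0.21, 1.99], [-2.66, 2.66]. Speed limits (rad/s): [2.57, 2.57, 3.14, 3.14, 3.14, 3.14, 3.14].

## Interface

Orientations are given as a 3x3 rotation matrix whose columns are the frame's x, y, z axes.
In Python, from rig import * gives the robot as it stands. Calls block until the motion is done:
- movep(position, orientation): joint-space move of the TCP to a pose.
- move_l(position, attitude=None, feed=0.15, until_force=None): straight line of the TCP; attitude=None keeps the orientation; feed is the mean speed in m/s. With until_force (N) it stops when the force on the tool has changed by that much, and returns True; else False.
- move_joints(angles): joint-space move.
- command_gripper(opening, newtons=None): finger opening in m; newtons is the grip in N (None keeps the last); returns when the fingers have stopped.
- sleep(seconds).
- inverse_kinematics(position, orientation): joint angles nearest the present ones, or None.
- sense(): the state.
- camera(name): name is "scene" or "side" or "wrist"; returns (picture, depth): 480x640x3 uint8, red, green, blue; 480x640 float32, m along the optical axis (not along the pixel's ray), 0 where there is no reading.
- camera_params(name): a dict with "K" (3x3 intrinsics, pixels), "position" and "rotation" of the camera in the world; the wrist camera has in their place "tool_from_camera" (4x4, takes a point from camera to tool coordinates, whose origin is the TCP and whose axes are the tool frame's). Camera axes: x right, y down, z forward; pixel columns grow to the right and rows downward; lengths in m; the calibration is good to about 2 mm. The wrist camera is an equidistant fisheye: a pixel r from the principal point sees the ray r / f radians off the axis. A picture is of the moment at which its call begins: read the wrist's pose just before it. camera_params takes no time and is no camera call.
A pose or a line that the arm cannot do raises Unreachable and nothing moves.
- finish_job(): hands the job in, once; it reports no verdict.
The state is a dict: "time_s": time; "joint_pos": joint angles; "qd": joint speeds; "joint_efforts": joint torques, N m; "position": TCP position; "tcp_rot": TCP orientation; "wrist_force": force on the tool from outside, world axes, zero at the start; "ft_torque": the same for the moment, N m; "finger_gap": finger opening in m.
Only numpy, scipy, OpenCV 4.12 (cv2) and the standard library are available. Lean on these libraries where they do the work, as an engineer would, in place of code of your own. Each camera call takes 0.05 s, during which the arm holds its last target.

## Working session

There is one attempt and no reset: what is moved stays moved. The work goes in short steps, each a Python script; the robot and the scene stay as the last script left them, time stands still between calls to the robot, and variables do not carry over. Pictures are saved under pics/ and viewed, and the job is handed in when it is done.

```bash
ls; mkdir -p pics
python3 - <<'E'
from rig import *
import cv2,numpy as np
for n in ("scene","side"):
    p,d=camera(n); cv2.imwrite(f"pics/{n}0.png",p[:,:,::-1]); np.save(f"pics/{n}0d.npy",d)
    c=camera_params(n); print(n,c)
print(sense()["time_s"])
E
```

```text
pics
scene {'K': array([[565.45841217,   0.        , 312.0486729 ],
       [  0.        , 565.45841217, 238.98079707],
       [  0.        ,   0.        ,   1.        ]]), 'position': array([-0.51767604, -0.59282949,  0.89454638]), 'rotation': array([[ 0.4630196 , -0.47254501,  0.74987603],
       [-0.88630465, -0.23846992,  0.39698383],
       [-0.00876985, -0.84842991, -0.52923509]])}
side {'K': array([[618.23282912,   0.        , 324.80164507],
       [  0.        , 618.23282912, 242.2363574 ],
       [  0.        ,   0.        ,   1.        ]]), 'position': array([-0.09994216,  0.9754706 ,  0.96907902]), 'rotation': array([[-0.82216258, -0.33818086,  0.45791091],
       [-0.56899381,  0.46394704, -0.67896921],
       [ 0.01716798, -0.81877155, -0.57386271]])}
0.1
```

View pics/scene0.png

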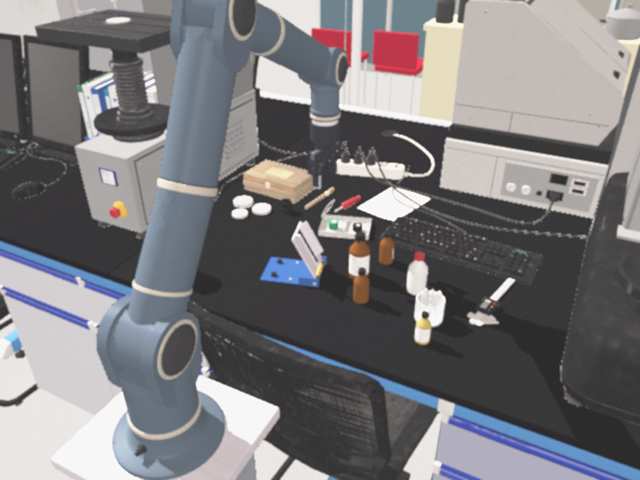

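View pics/side0.png

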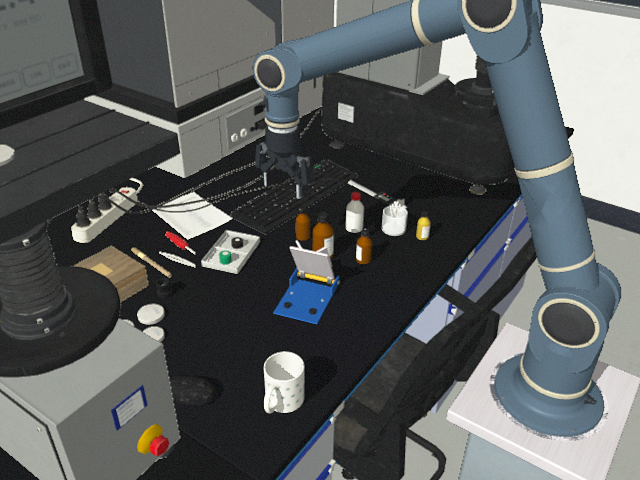

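The amber bottles in scene are at (359,255), (361,287) and (386,249). In side they are at (322,237), (364,247) and (303,227). I'll measure their sizes and enlarge the view.

```bash
cat > h.py <<'E'
import numpy as np,cv2
def cloud(d,c):
    v,u=np.mgrid[0:480,0:640]; K=c["K"]
    p=np.stack([(u-K[0,2])/K[0,0]*d,(v-K[1,2])/K[1,1]*d,d],-1)
    return p@c["rotation"].T+c["position"]
def ray(c,uv,z):
    K=c["K"]; r=c["rotation"]@np.array([(uv[0]-K[0,2])/K[0,0],(uv[1]-K[1,2])/K[1,1],1])
    return c["position"]+r*(z-c["position"][2])/r[2]
def amber(p):
    h=cv2.cvtColor(p,cv2.COLOR_RGB2HSV); return cv2.inRange(h,(4,120,40),(18,255,220))
E
python3 - <<'E'
from rig import *
from h import *
a=[]
for n,(x0,y0) in (("scene",(240,200)),("side",(250,170))):
    p=cv2.imread(f"pics/{n}0.png")[:,:,::-1].copy(); d=np.load(f"pics/{n}0d.npy"); c=camera_params(n)
    P=cloud(d,c)
    def rep(name,m,amin=25):
        k,l,s,ce=cv2.connectedComponentsWithStats(m)
        for i in range(1,k):
            if s[i,4]<amin: continue
            q=P[(l==i)&(d>0)]; q=q[(q[:,2]>-.02)&(q[:,2]<.25)]
            if len(q)<10: continue
            print(n,name,s[i],"med",q.mean(0).round(3),"lo",np.percentile(q,3,0).round(3),"hi",np.percentile(q,97,0).round(3))
    h=cv2.cvtColor(p,cv2.COLOR_RGB2HSV)
    rep("amber",amber(p)); 
    rep("blue",cv2.inRange(h,(105,150,60),(120,255,255)),60)
    rep("yellow",cv2.inRange(h,(19,130,80),(32,255,255)),8)
    a.append(cv2.resize(p[y0:y0+150,x0:x0+200,::-1],None,fx=4,fy=4,interpolation=cv2.INTER_CUBIC))
    cv2.imwrite(f"pics/{n}0c.png",a[-1])
E
```

```text
scene amber [379 238  15  27 315] med [ 0.728 -0.162  0.04 ] lo [ 0.717 -0.178  0.002] hi [ 0.753 -0.135  0.075]
scene amber [349 241  21  15 238] med [ 0.634 -0.121  0.091] lo [ 0.618 -0.144  0.077] hi [ 0.649 -0.093  0.109]
scene amber [349 274  20  30 421] med [ 0.54  -0.167  0.039] lo [ 0.527 -0.186  0.001] hi [ 0.619 -0.115  0.075]
scene yellow [115 202  12  15  97] med [0.504 0.577 0.101] lo [0.498 0.564 0.074] hi [0.509 0.596 0.118]
side amber [295 213  15  28 353] med [ 0.732 -0.148  0.039] lo [ 0.719 -0.166 -0.   ] hi [ 0.749 -0.135  0.075]
side amber [312 222  22  29 423] med [ 0.641 -0.104  0.076] lo [ 0.619 -0.164  0.013] hi [ 0.677 -0.087  0.108]
side amber [356 236  16  28 316] med [ 0.539 -0.157  0.042] lo [ 0.527 -0.208 -0.002] hi [ 0.56  -0.144  0.076]
side blue [ 273  268   67   57 1825] med [0.574 0.056 0.003] lo [ 0.516 -0.014 -0.002] hi [0.637 0.126 0.022]
side blue [112 386  35  44 170] med [0.509 0.616 0.2  ] lo [0.507 0.581 0.174] hi [0.511 0.641 0.218]
side yellow [416 217  14  23 184] med [ 0.471 -0.342  0.038] lo [ 0.455 -0.357  0.002] hi [ 0.485 -0.33   0.068]
side yellow [297 271   3   5  10] med [ 0.639 -0.004  0.013] lo [ 0.634 -0.01   0.01 ] hi [ 0.643 -0.     0.021]
side yellow [305 273  22   9 108] med [ 0.596 -0.017  0.013] lo [ 0.568 -0.027  0.006] hi [ 0.622 -0.007  0.018]
side yellow [137 424  26  30 396] med [0.504 0.594 0.105] lo [0.499 0.569 0.083] hi [0.511 0.613 0.119]
```

View pics/scene0c.png

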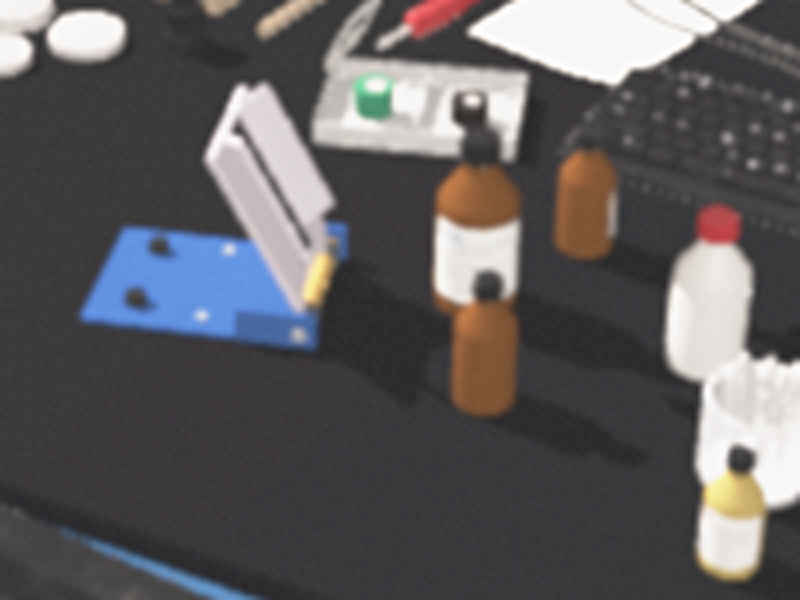

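View pics/side0c.png

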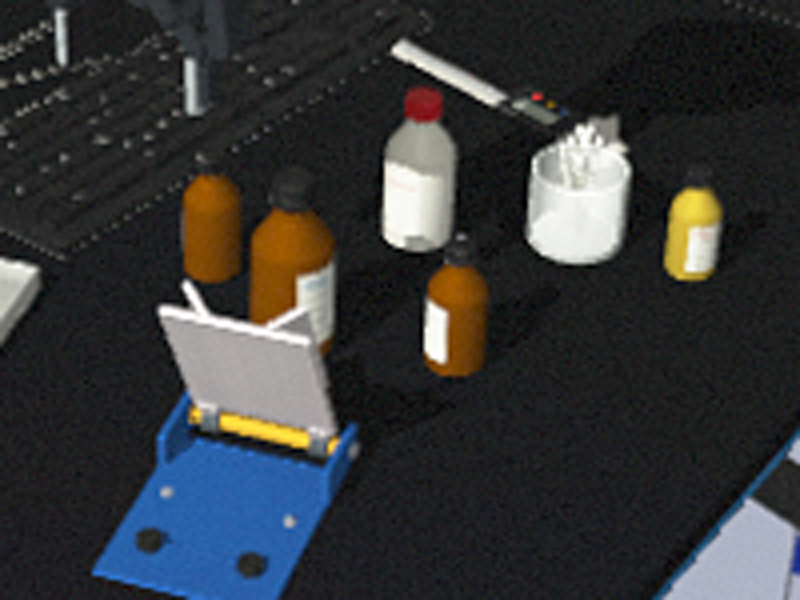

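```bash
cat > meas.py <<'E'
from rig import *
from h import *
from scipy.optimize import least_squares
def fitcirc(q,r,g):
    f=lambda c:np.hypot(q[:,0]-c[0],q[:,1]-c[1])-r
    s=least_squares(f,g,loss="soft_l1",f_scale=.003); return s.x,np.sqrt(np.mean(s.fun**2)),len(q)
if __name__=="__main__":
    al=[]
    for n in ("scene","side"):
        p=cv2.imread(f"pics/{n}0.png")[:,:,::-1].copy(); d=np.load(f"pics/{n}0d.npy"); c=camera_params(n); P=cloud(d,c)
        z=P[...,2]
        for nm,g,r,zm in (("big",(.65,-.125),.027,.105),("small",(.54,-.17),.02,.07),("far",(.735,-.16),.02,.07),("white",(.65,-.23),.024,.09)):
            m=(np.hypot(P[...,0]-g[0],P[...,1]-g[1])<(.05 if nm=="white" else .036))&(z>.015)&(z<zm)&(d>0)
            q=P[m]
            if len(q)>10: print(n,nm,fitcirc(q,r,g)); 
            f=lambda c:np.hypot(q[:,0]-c[0],q[:,1]-c[1])-c[2]
            print("   free r",least_squares(f,(*g,r),loss="soft_l1",f_scale=.003).x.round(4))
            m=(np.hypot(P[...,0]-g[0],P[...,1]-g[1])<.05)&(z>.015)&(d>0)&(z<.2); print("   top z",np.percentile(z[m],99.5).round(4))
        h=cv2.cvtColor(p,cv2.COLOR_RGB2HSV)
        b=cv2.inRange(h,(103,130,50),(122,255,255))>0
        v,u=np.nonzero(b); 
        m=(v>210)&(v<345)&(u>240)&(u<345); v,u=v[m],u[m]
        k=(z[v,u]<.010)&(d[v,u]>0); v,u=v[k],u[k]
        X=np.array([ray(c,(a,e),.004) for a,e in zip(u,v)])
        rc=cv2.minAreaRect((X[:,:2]*1000).astype(np.float32)); print(n,"plate",rc,cv2.boxPoints(rc).round(1).tolist())
        y=cv2.inRange(h,(15,110,80),(35,255,255))>0
        v,u=np.nonzero(y); m=(v>240)&(v<300)&(u>280)&(u<345); v,u=v[m],u[m]
        q=P[v,u]; print(n,"rod pts",q.mean(0),q.min(0),q.max(0)); 
        vx,vy,x0,y0=cv2.fitLine((q[:,:2]*1000).astype(np.float32),cv2.DIST_L2,0,.1,.1).ravel(); print("  rod dir",np.degrees(np.arctan2(vy,vx)))
E
python3 meas.py
```

```text
scene big (array([ 0.64654444, -0.11830412]), np.float64(0.004315778756956253), 517)
   free r [ 0.6432 -0.1197  0.0241]
   top z 0.1347
scene small (array([ 0.54946451, -0.16641189]), np.float64(0.002618397669436563), 298)
   free r [ 0.5469 -0.1674  0.0178]
   top z 0.0985
scene far (array([ 0.74090799, -0.16006637]), np.float64(0.0031462711076916242), 250)
   free r [ 0.7374 -0.1614  0.017 ]
   top z 0.0973
scene white (array([ 0.64744143, -0.28286145]), np.float64(0.003826861356421913), 142)
   free r [-125.159   151.4121  197.0522]
   top z 0.1179
scene plate ((575.3169555664062, 45.420841217041016), (115.25027465820312, 158.8329620361328), 15.837456703186035) [[498.20001220703125, 106.0999984741211], [541.5999755859375, -46.70000076293945], [652.4000244140625, -15.300000190734863], [609.0999755859375, 137.5]]
scene rod pts [ 0.59543073 -0.02693863  0.01770447] [ 0.56641787 -0.03637206  0.0112681 ] [ 0.61969678 -0.01757286  0.02245738]
  rod dir 16.561691
side big (array([ 0.6472072 , -0.12009419]), np.float64(0.0044340522499698165), 350)
   free r [ 0.6471 -0.1199  0.0268]
   top z 0.1316
side small (array([ 0.54779464, -0.16581936]), np.float64(0.003405125103609695), 287)
   free r [ 0.5459 -0.1622  0.0168]
   top z 0.0948
side far (array([ 0.74063445, -0.15814168]), np.float64(0.0037876075173664927), 256)
   free r [ 0.7377 -0.1546  0.0163]
   top z 0.095
side white (array([ 0.63204326, -0.23919716]), np.float64(0.006978159909807359), 373)
   free r [-133.606   349.6748  374.801 ]
   top z 0.1161
side plate ((578.2230224609375, 40.81040954589844), (123.4947509765625, 190.28787231445312), 20.538211822509766) [[487.0, 108.19999694824219], [553.7999877929688, -69.9000015258789], [669.4000244140625, -26.600000381469727], [602.7000122070312, 151.60000610351562]]
side rod pts [ 0.60454257 -0.03231644  0.0412655 ] [-0.09994216 -0.09763278 -0.00444376] [0.65728294 0.9754706  0.96907902]
  rod dir -55.028255
```

The (359,255) scene / (322,237) side bottle fits: its top is at z≈132–135 mm and its free-fit diameter is 48–54 mm. The other two are about 95 mm tall and 35 mm across. Next is a wrist view to refine the rest's position.

Run:
```python
from rig import *
from h import *
import pickle
s=sense(); p,d=camera("wrist"); cv2.imwrite("pics/w0.png",p[:,:,::-1]); np.save("pics/w0d.npy",d)
pickle.dump(s,open("w0.pkl","wb"))
print(camera_params("wrist"),s["position"],s["tcp_rot"])
```

```text
{'K': array([[371.64829954,   0.        , 318.14227278],
       [  0.        , 371.64829954, 240.65270236],
       [  0.        ,   0.        ,   1.        ]]), 'tool_from_camera': array([[ 6.87336083e-04, -3.03185345e-01,  9.52931359e-01,
        -1.18431312e-01],
       [ 6.92195236e-04, -9.52931211e-01, -3.03185797e-01,
         7.72930777e-02],
       [ 9.99999524e-01,  8.68005085e-04, -4.45120554e-04,
         4.55116809e-04],
       [ 0.00000000e+00,  0.00000000e+00,  0.00000000e+00,
         1.00000000e+00]])} [6.74522412e-01 2.20795417e-05 2.55354063e-01] [[-1.74162308e-03 -5.02070516e-05  9.99998482e-01]
 [-7.70864947e-05  9.99999996e-01  5.00728717e-05]
 [-9.99998480e-01 -7.69991697e-05 -1.74162694e-03]]
```

View pics/w0.png

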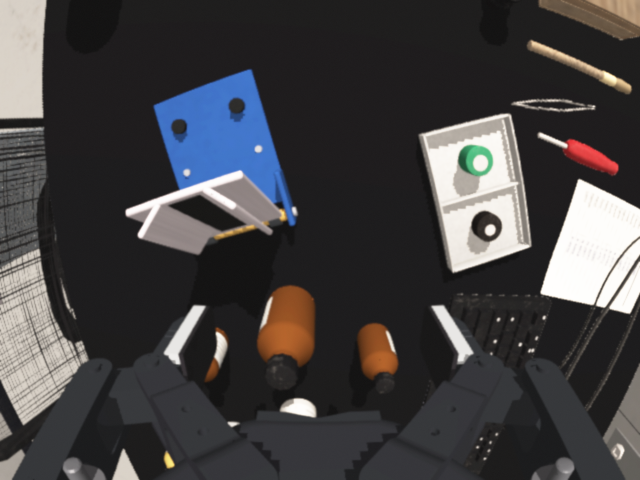

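```bash
cat >> h.py <<'E'
def wray(c,s,uv,z):
    K=c["K"]; T=c["tool_from_camera"]; a=np.array([uv[0]-K[0,2],uv[1]-K[1,2]])
    r=np.hypot(*a); th=r/K[0,0]; dc=np.array([*(a/r*np.sin(th)),np.cos(th)])
    R=s["tcp_rot"]; w=R@T[:3,:3]@dc; o=R@T[:3,3]+s["position"]
    return o+w*(z-o[2])/w[2]
E
python3 - <<'E'
from rig import *
from h import *
import pickle
s=pickle.load(open("w0.pkl","rb")); c=camera_params("wrist")
p=cv2.imread("pics/w0.png")[:,:,::-1].copy()
h=cv2.cvtColor(p,cv2.COLOR_RGB2HSV)
b=cv2.inRange(h,(103,130,50),(122,255,255)); b[300:]=0
k,l,st,_=cv2.connectedComponentsWithStats(b); i=1+np.argmax(st[1:,4]); m=(l==i).astype(np.uint8)
ct=max(cv2.findContours(m,cv2.RETR_EXTERNAL,cv2.CHAIN_APPROX_NONE)[0],key=len)[:,0]
X=np.array([wray(c,s,q,.004)[:2] for q in ct])*1000
A=np.array([wray(c,s,q,.004)[:2]*1000 for q in ((156,104),(251,70),(178,185),(272,150))]);print(A.round(1))
def edge(a,b,t=4):
    d=(b-a)/np.linalg.norm(b-a); n=np.array([-d[1],d[0]]); w=X-a; al=w@d
    k=(abs(w@n)<t)&(al>4)&(al<np.linalg.norm(b-a)-4); L=cv2.fitLine(X[k].astype(np.float32),cv2.DIST_HUBER,0,.1,.1).ravel(); return L[:2],L[2:],k.sum()
for a,b in ((0,1),(0,2),(1,3)):
    L=edge(A[a],A[b]); print(a,b,L, np.degrees(np.arctan2(L[0][1],L[0][0])))
y=cv2.inRange(h,(15,120,80),(35,255,255)); v,u=np.nonzero(y); k=(v>190)&(v<250)&(u>195)&(u<310); q=np.array([wray(c,s,(a,e),.014)[:2] for a,e in zip(u[k],v[k])])*1000
L=cv2.fitLine(q.astype(np.float32),cv2.DIST_HUBER,0,.1,.1).ravel(); print("rod",L,np.degrees(np.arctan2(L[1],L[0])),q.min(0),q.max(0))
# bottle cap & base
a=amber(p); a[:, :240]=0;a[:, 340:]=0; v,u=np.nonzero(a); print("bottle bbox",u.min(),u.max(),v.min(),v.max())
print("cap", wray(c,s,(281,375),.132), "bolts", wray(c,s,(297,211),.012))
cv2.imwrite("pics/w0c.png",cv2.resize(p[60:260,110:320,::-1],None,fx=3,fy=3,interpolation=cv2.INTER_CUBIC))
cv2.imwrite("pics/w0d.png",cv2.resize(p[270:400,190:410,::-1],None,fx=3.5,fy=3.5,interpolation=cv2.INTER_CUBIC))
E
```

```text
[[505.8 108.4]
 [608.3 135.4]
 [526.7  20.9]
 [628.5  54. ]]
0 1 (array([0.9627493 , 0.27039558], dtype=float32), array([558.0803 , 123.40171], dtype=float32), np.int64(87)) 15.687805
0 2 (array([ 0.2671593, -0.9636524], dtype=float32), array([514.101   ,  63.693977], dtype=float32), np.int64(72)) -74.5047
1 3 (array([ 0.26779097, -0.963477  ], dtype=float32), array([620.16205,  94.90073], dtype=float32), np.int64(72)) -74.46714
rod [ 9.5566535e-01  2.9445508e-01  5.9823846e+02 -2.5159363e+01] 17.124863 [565.99521675 -35.52885566] [642.21636341  -3.15646128]
bottle bbox 240 315 208 366
cap [ 0.64445283 -0.11461333  0.132     ] bolts [ 0.65323137 -0.00673945  0.012     ]
```

View pics/w0c.png

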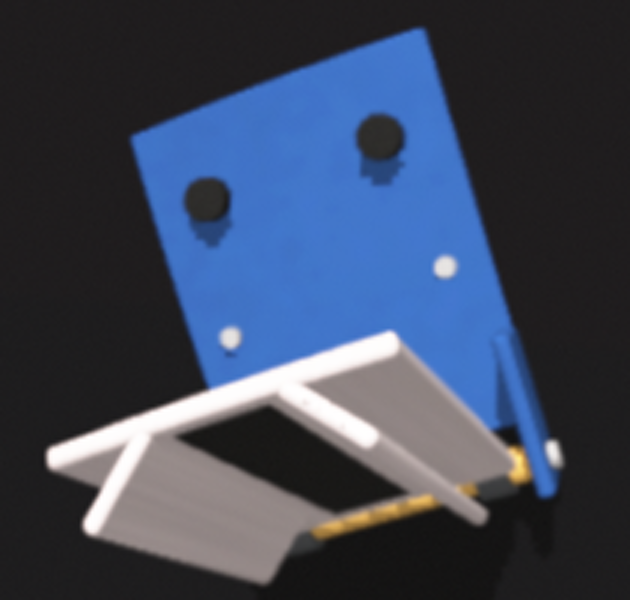

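View pics/w0d.png

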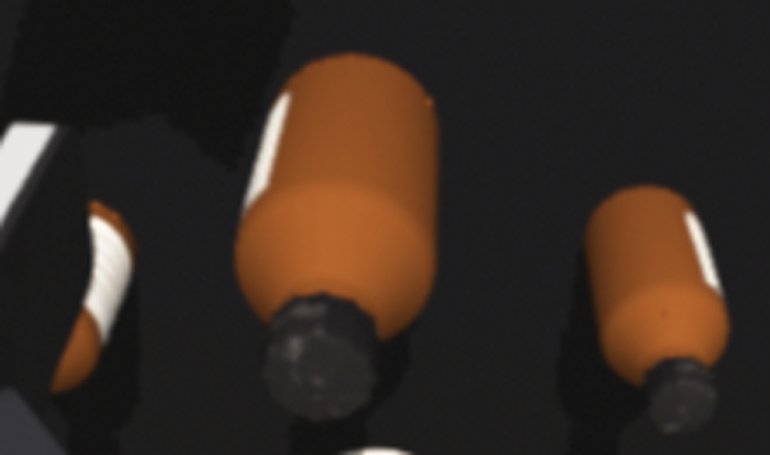

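Rod dir ≈15.6°, so the rest origin is ≈(0.595,-0.022) and its x axis ≈(-0.269,0.963). The plate width measures 110.5 mm against 110 given. Next I'll measure the bystanders and check which tilted poses are reachable.

```bash
cat > geo.py <<'E'
import numpy as np
O=np.array([.5954,-.0219,0]); al=np.radians(105.6)
X=np.array([np.cos(al),np.sin(al),0]); U=np.array([np.sin(al),-np.cos(al),0]); Z=np.array([0,0,1.])
def att(a,yaw=0.):   # tool x: along push dir, pitched down a (rad); camera side up/forward; yaw rotates about world z
    c,s=np.cos(yaw),np.sin(yaw); R=np.array([[c,-s,0],[s,c,0],[0,0,1]])
    d=R@X; x=d*np.cos(a)-Z*np.sin(a); y=d*np.sin(a)+Z*np.cos(a)
    return np.stack([x,y,np.cross(x,y)],1)
def rest(p): p=np.asarray(p)-O; return np.array([p@X,-(p@U),p[2]])
def world(x,y,z): return O+X*x-U*y+Z*z
E
python3 - <<'E'
from rig import *
from h import *; from geo import *; from meas import fitcirc
import pickle
B=[]
S={n:(cv2.imread(f"pics/{n}0.png")[:,:,::-1].copy(),np.load(f"pics/{n}0d.npy"),camera_params(n)) for n in ("scene","side")}
for nm,g,r,zm,zl in (("white",(.64,-.25),.024,.1,.015),("oil",(.465,-.345),.017,.06,.01),("jar",(.55,-.30),.034,.075,.01),("small",(.547,-.165),.0205,.07,.01),("far",(.74,-.16),.0205,.07,.01)):
    for n,(p,d,c) in S.items():
        P=cloud(d,c)
        h=cv2.cvtColor(p,cv2.COLOR_RGB2HSV)
        m=(np.hypot(P[...,0]-g[0],P[...,1]-g[1])<.06)&(P[...,2]>zl)&(P[...,2]<zm)&(d>0)
        if nm in("white",): m&=(h[...,1]<80)&(h[...,2]>100)
        q=P[m]; x=fitcirc(q,r,g) if len(q)>20 else None; print(nm,n,x)
        v,u=np.nonzero(m); print("   px",u.mean().round(),v.mean().round(), q.mean(0).round(3))
        if x: print("   rest",rest([*x[0],0]).round(3))
print("bottle rest", rest([.646,-.118,0]).round(4))
b=np.array([.646,-.118,0])
for a in (40,50,60,70):
  for yaw in (-30,0,20,40):
    R=att(np.radians(a),np.radians(yaw)); d=R[:,0]*[1,1,0]; d/=np.linalg.norm(d)
    tip=b-d*.04+Z*.012; q=inverse_kinematics(tip-R[:,0]*.025,R)
    tip2=world(-.033,0,.012)-d*.04; q2=inverse_kinematics(tip2-R[:,0]*.025,R)
    print(a,yaw,None if q is None else np.round(q,2), q2 is not None)
E
```

```text
white scene (array([ 0.64958889, -0.27928784]), np.float64(0.004634346777800807), 546)
   px 417.0 276.0 [ 0.632 -0.284  0.057]
   rest [-0.262  0.017  0.   ]
white side (array([ 0.62604129, -0.24477512]), np.float64(0.008221701367983805), 440)
   px 354.0 215.0 [ 0.639 -0.262  0.055]
   rest [-0.223  0.03   0.   ]
oil scene (array([ 0.47317496, -0.35437798]), np.float64(0.012702001839118864), 322)
   px 424.0 329.0 [ 0.468 -0.356  0.038]
   rest [-0.287  0.207  0.   ]
oil side (array([ 0.47564951, -0.3502876 ]), np.float64(0.013639188688916457), 242)
   px 419.0 227.0 [ 0.476 -0.34   0.036]
   rest [-0.284  0.204  0.   ]
jar scene (array([ 0.55444952, -0.34613817]), np.float64(0.011193068284079458), 416)
   px 425.0 303.0 [ 0.553 -0.332  0.045]
   rest [-0.301  0.127  0.   ]
jar side (array([ 0.53603046, -0.28952082]), np.float64(0.01648117852322338), 454)
   px 393.0 221.0 [ 0.548 -0.321  0.039]
   rest [-0.242  0.129  0.   ]
small scene (array([ 0.54992835, -0.16619641]), np.float64(0.002666666012026043), 328)
   px 361.0 289.0 [ 0.535 -0.172  0.042]
   rest [-0.127  0.083  0.   ]
[... 690 characters left out ...]
1.2  -0.28  0.92 -0.08  1.85  1.14] True
50 -30 [ 0.68  0.83 -0.31  1.67 -0.59  0.9   0.63] True
50 0 [ 0.54  0.95 -0.24  1.37 -0.37  1.29  0.81] True
50 20 [ 0.46  1.03 -0.25  1.2  -0.21  1.49  0.96] True
50 40 [ 0.37  1.09 -0.27  1.07 -0.04  1.65  1.14] True
60 -30 [ 0.58  0.77 -0.25  1.7  -0.48  0.82  0.5 ] True
60 0 [ 0.48  0.87 -0.21  1.46 -0.29  1.14  0.76] True
60 20 [ 0.42  0.94 -0.23  1.31 -0.15  1.31  0.94] True
60 40 [ 0.36  0.99 -0.26  1.21  0.    1.44  1.13] True
70 -30 [ 0.45  0.72 -0.17  1.73 -0.35  0.76  0.33] True
70 0 [ 0.41  0.8  -0.17  1.54 -0.21  1.    0.68] True
70 20 [ 0.38  0.85 -0.21  1.43 -0.08  1.13  0.89] True
70 40 [ 0.34  0.89 -0.25  1.36  0.05  1.22  1.1 ] True
```

Run:
```python
from rig import *
from h import *; from geo import *
for n in ("scene","side"):
    p=cv2.imread(f"pics/{n}0.png")[:,:,::-1].copy(); c=camera_params(n)
    h=cv2.cvtColor(p,cv2.COLOR_RGB2HSV); m=cv2.inRange(h,(172,120,60),(180,255,255))|cv2.inRange(h,(0,150,60),(3,255,255))
    k,l,s,ce=cv2.connectedComponentsWithStats(m)
    for i in range(1,k):
        if s[i,4]>20 and 340<ce[i][0]<440 and 170<ce[i][1]<280: print(n,s[i],rest(ray(c,ce[i],.107)).round(4),ray(c,ce[i],.107).round(4))
    # black amber cap, z .122, from component just above the amber blob
    y0,y1,x0,x1={"scene":(222,242,350,370),"side":(208,224,312,334)}[n]
    m=(h[y0:y1,x0:x1,2]<55); vv,uu=np.nonzero(m); print(n,"capdark",len(uu),uu.mean()+x0,vv.mean()+y0)
# dry-run IK along push
yaw=np.radians(10);a=np.radians(57);R=att(a,yaw);print(R.round(3))
```

```text
scene [343 197  18  11  91] [-0.0502 -0.2333  0.107 ] [ 0.8336 -0.0075  0.107 ]
scene [414 253  11   7  59] [-0.2608  0.0211  0.107 ] [ 0.6452 -0.2788  0.107 ]
scene capdark 20 359.65 237.3
side [351 192  10   8  70] [-0.2583  0.0193  0.107 ] [ 0.6463 -0.2759  0.107 ]
side capdark 328 322.5884146341463 215.07926829268294
[[-0.235 -0.362  0.902]
 [ 0.491  0.756  0.432]
 [-0.839  0.545 -0.   ]]
```

```bash
cat > s1.py <<'E'
from rig import *
from h import *; from geo import *
yaw=np.radians(10);a=np.radians(57);R=att(a,yaw)
d=R[:,0]*[1,1,0]; d/=np.linalg.norm(d)
b=np.array([.6463,-.118,0])
def T(c,back,z=.011): return c-d*back+Z*z-R[:,0]*.025
command_gripper(.028,20)
movep(T(b,.055,.20),R)
print(sense()["time_s"],sense()["position"])
move_l(T(b,.050,.011),feed=.12)
s=sense(); print(s["time_s"],s["wrist_force"].round(2))
p,dd=camera("wrist"); cv2.imwrite("pics/w1.png",p[:,:,::-1])
p,dd=camera("side"); cv2.imwrite("pics/s1.png",cv2.resize(p[150:330,220:460,::-1],None,fx=3,fy=3,interpolation=cv2.INTER_CUBIC))
E
python3 s1.py
```

```text
1.575 [ 0.67605131 -0.17974683  0.22070574]
3.3 [-0.07 -0.68  0.17]
```

View pics/w1.png

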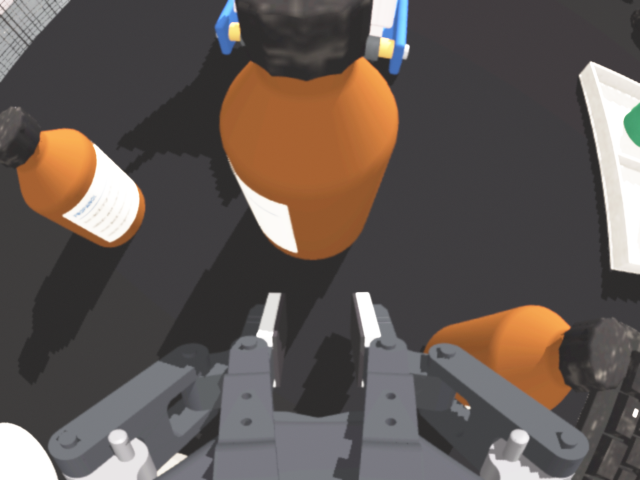

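View pics/s1.png

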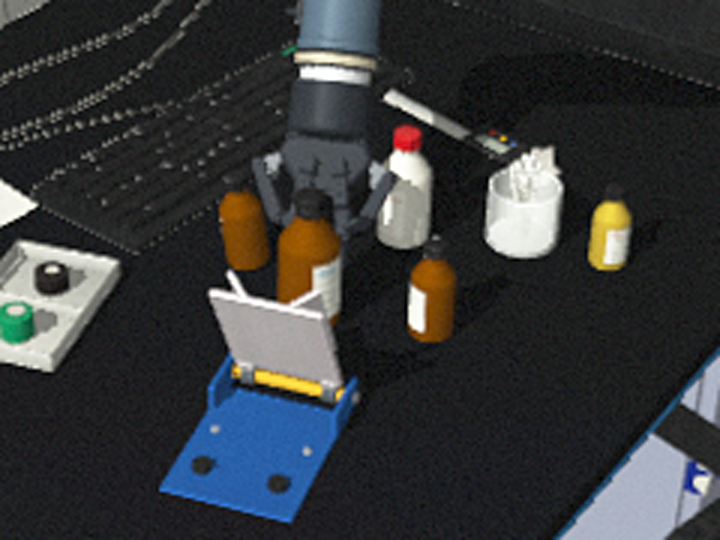

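Wrist: the bottle foot at (312,252) is centred ahead of the two tips at (270,300) and (365,300). All the bystanders are still standing, so I'll start the sliding push.

```bash
cat > s2.py <<'E'
exec(open("s1.py").read().split("command_gripper")[0])
import pickle
tg=world(-.033,0,0)
e=(tg-b)/np.linalg.norm(tg-b)
move_l(T(b,.034),feed=.05)
move_l(T(tg-e*.008,.032),feed=.045)
s=sense(); print(s["time_s"],s["wrist_force"].round(2)); pickle.dump(s,open("w2.pkl","wb"))
p,dd=camera("wrist"); cv2.imwrite("pics/w2.png",p[:,:,::-1])
p,dd=camera("side"); cv2.imwrite("pics/s2.png",cv2.resize(p[150:330,220:460,::-1],None,fx=3,fy=3,interpolation=cv2.INTER_CUBIC))
E
python3 s2.py
```

```text
5.5917 [ 0.24 -0.2  -0.46]
```

View pics/w2.png

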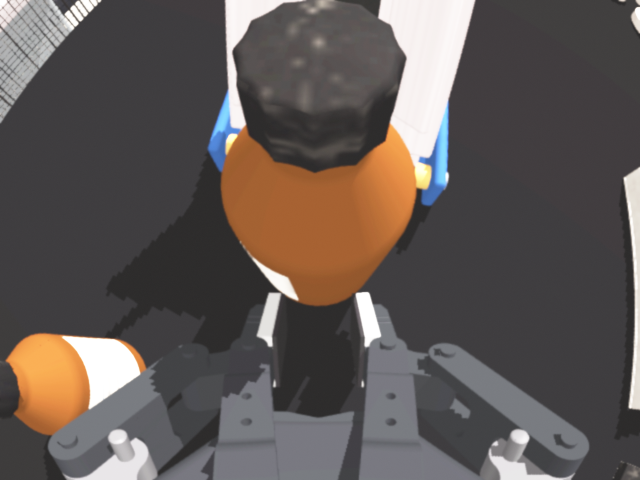

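View pics/s2.png

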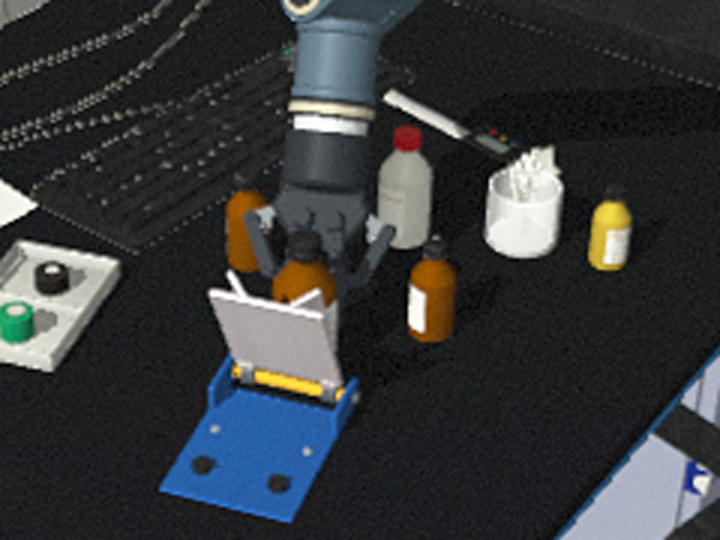

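```bash
cat > s3.py <<'E'
exec(open("s1.py").read().split("command_gripper")[0])
import pickle
s=sense(); p0=s["position"]
r=move_l(p0+(X*.015)+(-U*.002),feed=.02,until_force=4)
s=sense(); print(r,s["time_s"],s["wrist_force"].round(2)); print("moved",((s["position"]-p0)@X).round(4), "tip rest",rest(s["position"]+s["tcp_rot"][:,0]*.025).round(4), "pred centre",rest(s["position"]+s["tcp_rot"][:,0]*.025+d*.032).round(4)); pickle.dump(s,open("w3.pkl","wb"))
p,dd=camera("wrist"); cv2.imwrite("pics/w3.png",p[:,:,::-1])
for n in("scene","side"):
    p,dd=camera(n); cv2.imwrite(f"pics/{n}3.png",p[:,:,::-1]);np.save(f"pics/{n}3d.npy",dd)
    y0,x0={"scene":(200,240),"side":(150,220)}[n]
    cv2.imwrite(f"pics/{n}3c.png",cv2.resize(p[y0:y0+150,x0:x0+200,::-1],None,fx=4,fy=4,interpolation=cv2.INTER_CUBIC))
E
python3 s3.py
```

```text
True 6.2667 [ 0.63 -0.86  1.54]
moved 0.0102 tip rest [-0.0621 -0.0065  0.0105] pred centre [-0.0306 -0.0009  0.0105]
```

View pics/w3.png

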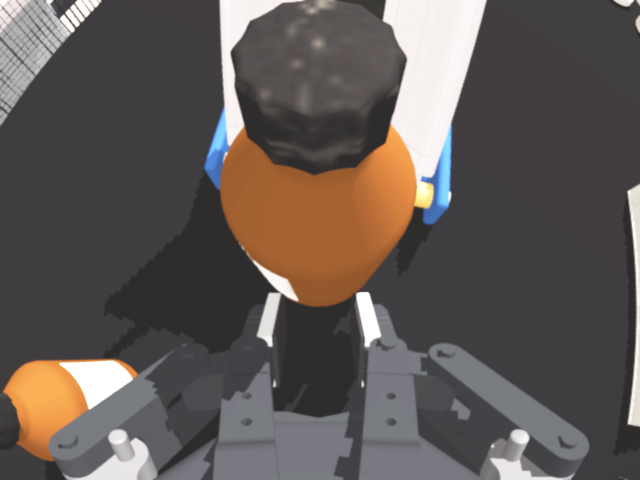

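View pics/scene3c.png

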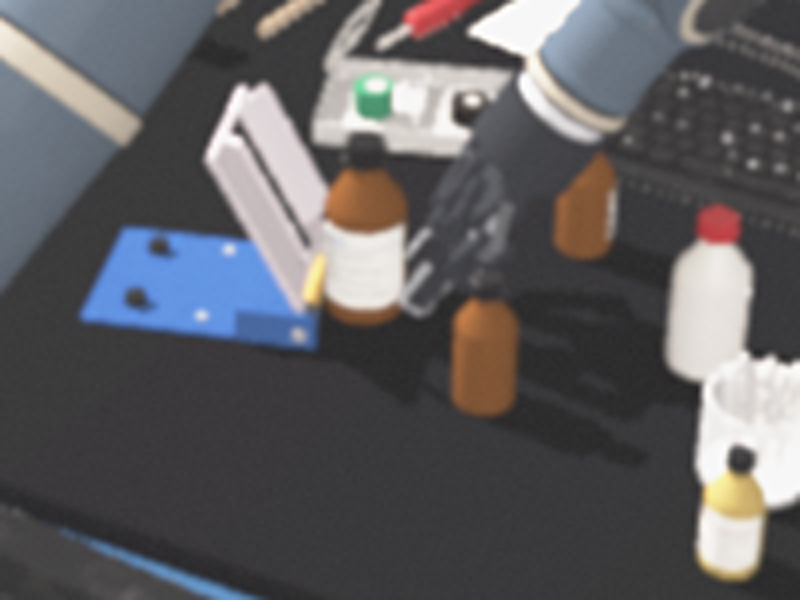

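View pics/side3c.png

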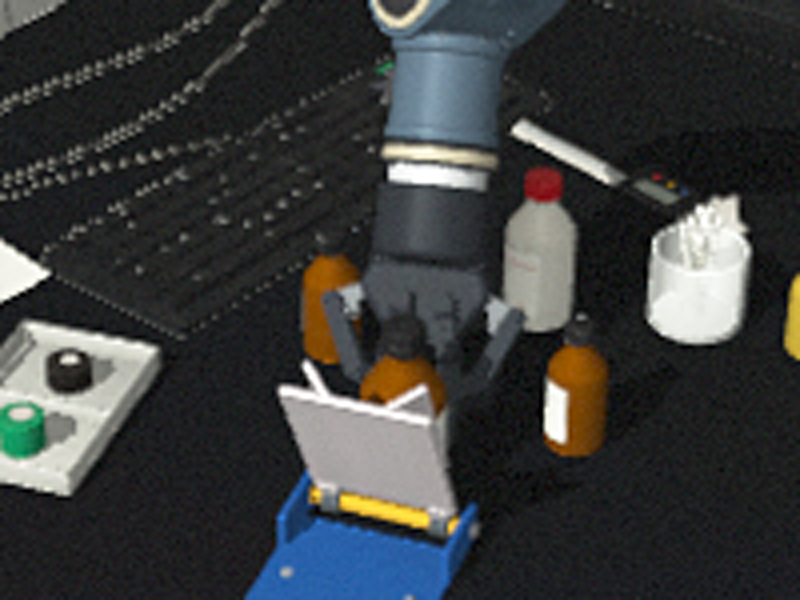

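Run:
```python
from rig import *
from h import *; from geo import *; from meas import fitcirc
g=world(-.033,0,0)[:2]
for n in("scene","side"):
    p=cv2.imread(f"pics/{n}3.png")[:,:,::-1].copy(); d=np.load(f"pics/{n}3d.npy"); c=camera_params(n); P=cloud(d,c)
    h=cv2.cvtColor(p,cv2.COLOR_RGB2HSV)
    am=amber(p)>0
    for lo,hi in((.02,.08),(.08,.112),):
        m=am&(np.hypot(P[...,0]-g[0],P[...,1]-g[1])<.035)&(P[...,2]>lo)&(P[...,2]<hi)&(d>0); q=P[m]
        if len(q)>15:
            x=fitcirc(q,.027,g); print(n,lo,len(q),rest([*x[0],0]).round(4),x[1])
    for gg in((.741,-.159),(.5485,-.166)):
        m=am&(np.hypot(P[...,0]-gg[0],P[...,1]-gg[1])<.04)&(P[...,2]>.01)&(P[...,2]<.07)&(d>0); x=fitcirc(P[m],.0205,gg); print("  byst",x)
    # trough end top points: bright, z>.08
    m=(np.linalg.norm(P[...,:2]-world(.05,0,0)[:2],axis=-1)<.09)&(P[...,2]>.03)&(h[...,1]<50)&(h[...,2]>110)&(d>0); q=(P[m]-O)@np.stack([X,-U,Z],1)
    q=q[(q[:,0]>-.003)]; ang=np.arctan2(q[:,0],q[:,2]-.012); print("  trough n",len(q),"angle pct",np.percentile(ang,[10,50,90]).round(3), q[q[:,2].argsort()[-20:]].mean(0).round(3))
```

```text
scene 0.08 217 [-0.0343 -0.0095  0.    ] 0.005769651507791206
  byst (array([ 0.74134903, -0.15936577]), np.float64(0.00296634921585688), 198)
  byst (array([ 0.54981527, -0.16665169]), np.float64(0.0025724327963391343), 301)
  trough n 884 angle pct [0.138 0.318 0.419] [ 0.043 -0.003  0.143]
side 0.08 164 [-0.0427 -0.0077  0.    ] 0.004652991151408327
  byst (array([ 0.74170004, -0.1589347 ]), np.float64(0.00413227375503784), 156)
  byst (array([ 0.54817121, -0.1665771 ]), np.float64(0.0036036247407815396), 228)
  trough n 913 angle pct [0.446 0.497 0.54 ] [0.05  0.003 0.14 ]
```

```bash
python3 - <<'E'
from rig import *
from h import *; from geo import *; from meas import fitcirc
import pickle
F=np.stack([X,-U,Z],1)
d=np.load("pics/scene3d.npy"); c=camera_params("scene"); P=(cloud(d,c)-O)@F
for lo,hi in((.02,.06),(.06,.1)):
    # body region of scene: u 320..342, v by crop
    m=np.zeros(d.shape,bool); m[235:282,321:342]=1
    q=P[m&(d>0)]; q=q[(q[:,2]>lo)&(q[:,2]<hi)]; print(lo,len(q),fitcirc(q[:,:2],.027,(-.033,0)),q.mean(0).round(4))
s=pickle.load(open("w3.pkl","rb")); c=camera_params("wrist")
print("bracket tops L,R",rest(wray(c,s,(209,165),.026)).round(4),rest(wray(c,s,(436,221),.026)).round(4))
for q in((238,70),(403,70),(320,70)): print("cap",rest(wray(c,s,q,.13)).round(4))
for q in((221,190),(416,190)): print("shoulder edge",rest(wray(c,s,q,.11)).round(4))
c=camera_params("side"); print("side cap", rest(ray(c,(220+405/4,150+325/4),.132)).round(4), "brackets",[rest(ray(c,q,.026)).round(4) for q in ((220+308/4,150+477/4),(220+470/4,150+507/4))])
c=camera_params("scene"); print("scene cap", rest(ray(c,(240+366/4,200+141/4),.132)).round(4))
E
python3 - <<'E'
import cv2
p=cv2.imread("pics/w3.png"); cv2.imwrite("pics/w3c.png",cv2.resize(p[0:320,180:480],None,fx=1.85,fy=1.85,interpolation=cv2.INTER_CUBIC))
E
```

```text
0.02 265 (array([-0.03417293, -0.00223232]), np.float64(0.005129164687309649), 265) [-0.0376  0.0164  0.0393]
0.06 309 (array([-0.03371705, -0.00397634]), np.float64(0.0047682589856162805), 309) [-0.0376  0.0153  0.0816]
bracket tops L,R [-0.0085  0.0533  0.026 ] [-0.0176 -0.0505  0.026 ]
cap [-0.0384  0.01    0.13  ]
cap [-0.0339 -0.0149  0.13  ]
cap [-0.0367 -0.0025  0.13  ]
shoulder edge [-0.051   0.0139  0.11  ]
shoulder edge [-0.0446 -0.0224  0.11  ]
side cap [-0.0267  0.0013  0.132 ] brackets [array([ 0.006 , -0.0499,  0.026 ]), array([-0.0004,  0.0545,  0.026 ])]
scene cap [-0.0356  0.0037  0.132 ]
```

View pics/w3c.png

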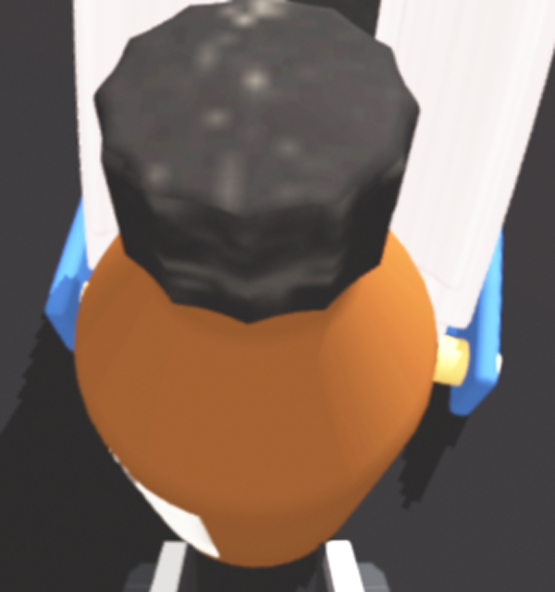

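The bottle stands against the rod: its centre is at ≈(-34,-2) mm in the rest frame, contact force was felt, and the bystanders haven't moved. Next I retract, go high behind it, and tip.

```bash
cat > tip.py <<'E'
from rig import *
from h import *; from geo import *
def A(phi): return np.radians(48)+ (np.radians(72)-np.radians(48))*np.clip(phi/(np.pi/2),0,1)
def pose(phi,s=.085,off=0.,y=-.001,ext=.025,nest=.0035):
    a=A(phi); R=att(a)
    d2=np.array([np.cos(phi),-np.sin(phi)])
    C=s*np.array([np.sin(phi),np.cos(phi)])+.060*np.array([-np.cos(phi),np.sin(phi)])+np.array([0,.012])
    xt=np.array([np.cos(a),-np.sin(a)]); yt=np.array([np.sin(a),np.cos(a)])
    sg=np.clip((yt@d2)/.25,-1,1)
    t=C+(nest+off)*d2-ext*xt-.011*sg*yt
    return world(t[0],y,t[1]),R
E
cat > s4.py <<'E'
from tip import *
for ph in np.radians(np.arange(0,91,10)):
    p,R=pose(ph); q=inverse_kinematics(p,R); print(round(np.degrees(ph)),rest(p).round(3),None if q is None else q.round(2))
s=sense(); Rc=s["tcp_rot"]; d=Rc[:,0]*[1,1,0]; d/=np.linalg.norm(d)
p=s["position"]-d*.03; move_l(p,feed=.1)
p0,R0=pose(0,off=-.03)
p=p.copy(); p[2]=p0[2]+.02; move_l(p,feed=.15)
move_l(p0,R0,feed=.12)
s=sense(); print(s["time_s"],s["wrist_force"].round(2))
pp,dd=camera("wrist"); cv2.imwrite("pics/w4.png",pp[:,:,::-1])
E
python3 s4.py
```

```text
0 [-0.081 -0.001  0.108] [ 0.51  0.79 -0.27  1.55 -0.44  1.28  0.77]
10 [-0.065 -0.001  0.118] [ 0.49  0.74 -0.27  1.58 -0.43  1.24  0.75]
20 [-0.048 -0.001  0.125] [ 0.45  0.7  -0.26  1.62 -0.42  1.19  0.72]
30 [-0.03  -0.001  0.128] [ 0.42  0.66 -0.26  1.66 -0.4   1.15  0.69]
40 [-0.011 -0.001  0.129] [ 0.38  0.63 -0.25  1.7  -0.39  1.1   0.65]
50 [ 0.009 -0.001  0.128] [ 0.33  0.61 -0.25  1.74 -0.37  1.05  0.61]
60 [ 0.032 -0.001  0.125] [ 0.28  0.58 -0.24  1.77 -0.36  0.99  0.57]
70 [ 0.053 -0.001  0.118] [ 0.23  0.56 -0.23  1.81 -0.34  0.93  0.52]
80 [ 0.073 -0.001  0.109] [ 0.17  0.55 -0.21  1.84 -0.31  0.88  0.47]
90 [ 0.088 -0.001  0.096] [ 0.11  0.55 -0.19  1.87 -0.29  0.82  0.42]
8.05 [ 0.    0.28 -0.2 ]
```

View pics/w4.png

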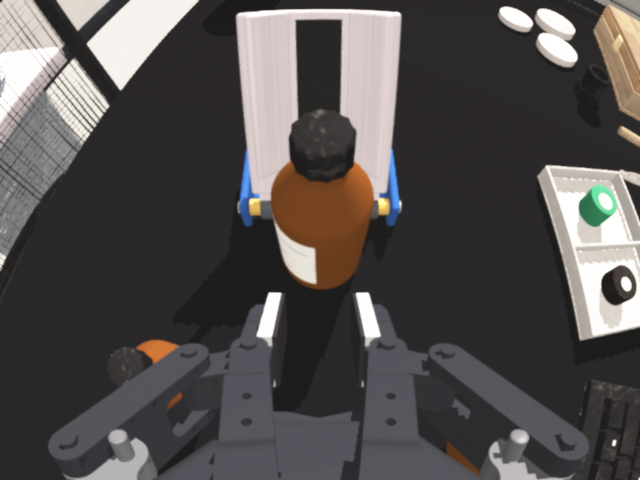

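Wrist: the rest is symmetric (bolts at (242,206) and (399,206)) and the bottle is centred on it (foot at (322,285)), touching the rod. Now I'll tip it.

```bash
cat > s5.py <<'E'
from tip import *
def st(tag):
    s=sense(); print(tag,s["time_s"],s["wrist_force"].round(2))
Y=-.002
move_l(*pose(0,off=-.008,y=Y),feed=.06)
for g in range(0,31,6):
    move_l(*pose(np.radians(g),y=Y),feed=.04); st(g)
pp,dd=camera("wrist"); cv2.imwrite("pics/w5.png",pp[:,:,::-1])
p,dd=camera("scene"); cv2.imwrite(f"pics/scene5c.png",cv2.resize(p[200:320,240:400,::-1],None,fx=4,fy=4,interpolation=cv2.INTER_CUBIC))
E
python3 s5.py
```

```text
0 8.9667 [-1.33 -0.22  0.2 ]
6 9.4 [-0.9  -0.86  0.43]
12 9.8333 [-0.29 -0.3   0.75]
18 10.2667 [-0.26 -0.82  1.21]
24 10.7 [-0.76  0.04  0.56]
30 11.1333 [0.52 0.28 0.78]
```

View pics/w5.png

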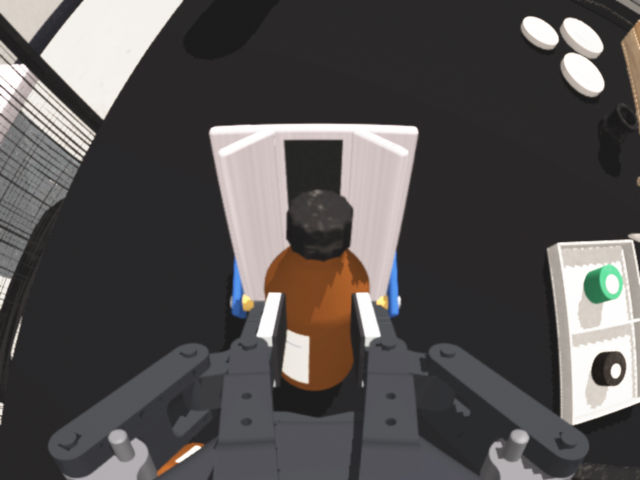

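View pics/scene5c.png

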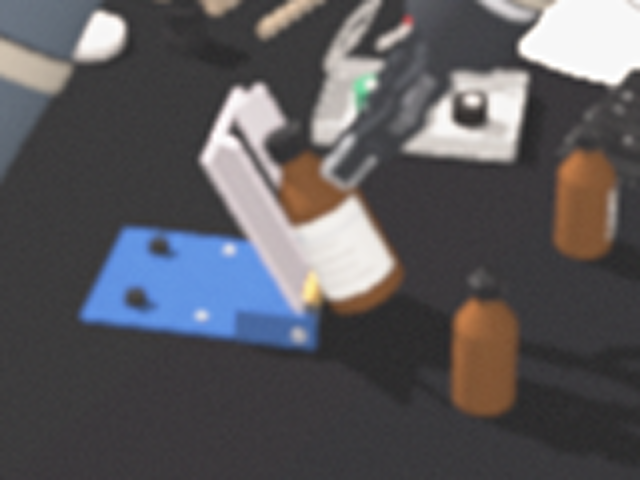

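The bottle leans on the trough, centred in it (cap at (320,220) in the wrist view). Next I press it slowly down.

```bash
cat > s6.py <<'E'
from tip import *
Y=-.002
for g in range(34,83,4):
    r=move_l(*pose(np.radians(g),y=Y),feed=.025,until_force=15)
    s=sense(); print(g,r,round(s["time_s"],2),s["wrist_force"].round(2))
    if r or np.linalg.norm(s["wrist_force"])>20: break
pp,dd=camera("wrist"); cv2.imwrite("pics/w6.png",pp[:,:,::-1])
p,dd=camera("scene"); cv2.imwrite(f"pics/scene6c.png",cv2.resize(p[200:320,240:400,::-1],None,fx=4,fy=4,interpolation=cv2.INTER_CUBIC))
E
python3 s6.py
```

```text
34 False 11.68 [ 1.19 -1.81  0.79]
38 False 12.13 [-0.05 -0.77  1.47]
42 False 12.57 [ 0.45 -1.2   0.47]
46 False 13.03 [-0.22 -1.33 -0.17]
50 False 13.54 [ 1.14 -1.73  0.84]
54 False 14.06 [-0.06 -0.16 -0.11]
58 False 14.57 [-0.59 -1.15  0.55]
62 False 15.07 [ 0.31 -1.2   1.39]
66 False 15.58 [0.23 0.33 0.3 ]
70 False 16.09 [ 0.06 -0.02  1.  ]
74 False 16.59 [-0.07  0.08  1.15]
78 False 17.09 [-0.41 -0.42  0.73]
82 False 17.59 [0.05 0.23 0.17]
```

View pics/w6.png

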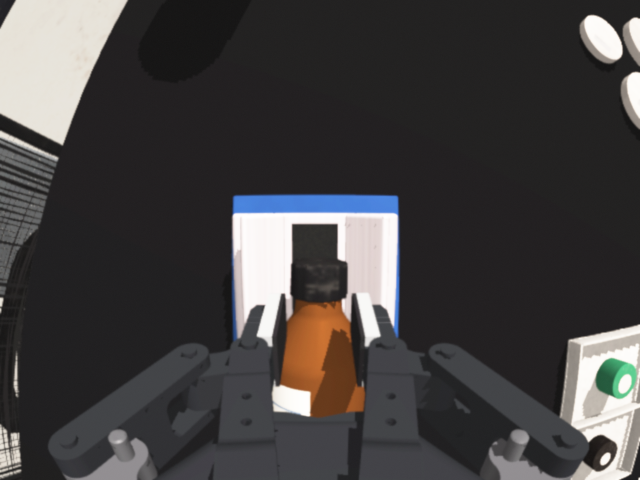

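View pics/scene6c.png

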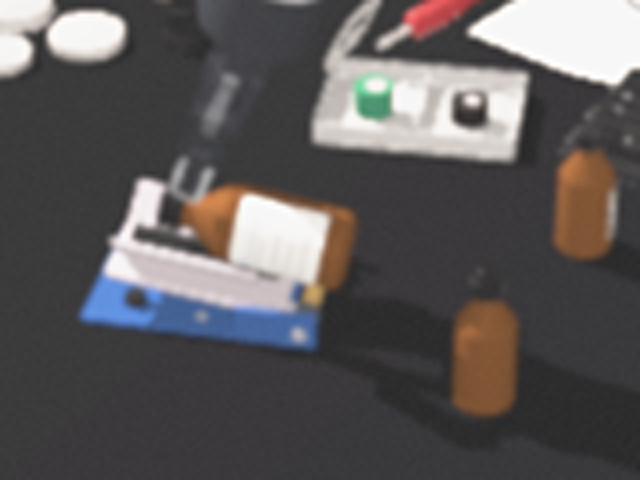

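The bottle slid back a little along the trough, so the tips now sit at the shoulder. I'll shift contact back onto the straight body and finish pressing.

```bash
cat > s7.py <<'E'
from tip import *
Y=-.002; g=np.radians(82)
def st(t): 
    s=sense(); print(t,round(s["time_s"],2),s["wrist_force"].round(2),rest(s["position"]+s["tcp_rot"][:,0]*.025).round(4))
move_l(*pose(g,off=-.025,y=Y),feed=.12)
move_l(*pose(g,s=.058,off=-.012,y=Y),feed=.12); st("pre")
for k in (82,85,88,90):
    r=move_l(*pose(np.radians(k),s=.058,y=Y),feed=.02,until_force=9); st((k,r))
    if r: break
else:
    p,R=pose(np.pi/2,s=.058,y=Y,off=.008); r=move_l(p,R,feed=.012,until_force=9); st(("end",r))
pp,dd=camera("wrist"); cv2.imwrite("pics/w7.png",pp[:,:,::-1])
for n in("scene","side"):
    p,dd=camera(n); np.save(f"pics/{n}7d.npy",dd); cv2.imwrite(f"pics/{n}7.png",p[:,:,::-1])
    y0,x0={"scene":(200,240),"side":(190,230)}[n]; cv2.imwrite(f"pics/{n}7c.png",cv2.resize(p[y0:y0+120,x0:x0+160,::-1],None,fx=4,fy=4,interpolation=cv2.INTER_CUBIC))
E
python3 s7.py
```

```text
pre 18.45 [-0.24 -0.31  0.18] [ 0.0558 -0.0013  0.0899]
(82, False) 19.2 [-0.53  0.29  1.13] [ 0.0584 -0.0021  0.0794]
(85, False) 19.63 [ 0.59 -0.72  1.15] [ 0.0633 -0.002   0.077 ]
(88, False) 20.02 [ 0.15 -0.09  1.31] [ 0.0669 -0.0019  0.0738]
(90, False) 20.32 [-0.59  0.16  1.22] [ 0.0688 -0.002   0.0718]
('end', True) 20.76 [-1.43 -0.49  6.84] [ 0.0706 -0.0016  0.0689]
```

View pics/scene7c.png

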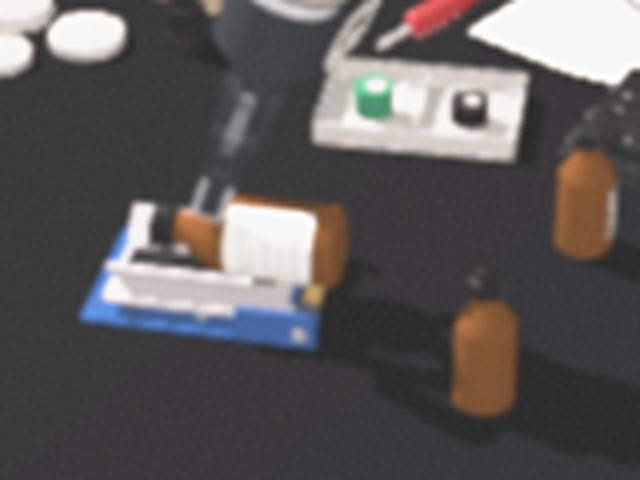

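View pics/side7c.png

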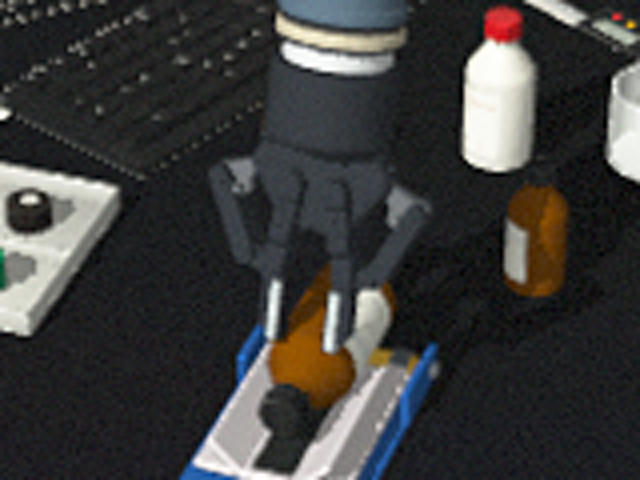

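View pics/w7.png

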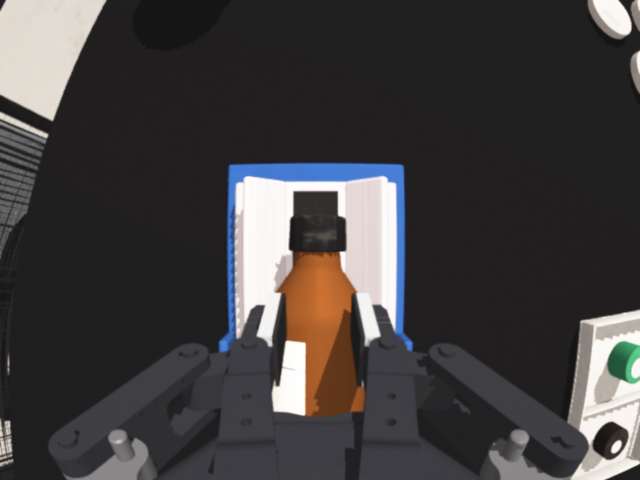

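```bash
cat > s8.py <<'E'
from tip import *
s=sense(); p=s["position"]
r=move_l(p-Z*.004,feed=.01,until_force=6)
s2=sense(); print(r,(s2["position"]-p).round(4),s2["wrist_force"].round(2))
move_l(p+Z*.02-X*.004,feed=.05)
move_l(p+Z*.14-X*.05,feed=.2)
s=sense(); print(s["time_s"],s["wrist_force"].round(2)); import pickle; pickle.dump(s,open("w8.pkl","wb"))
pp,dd=camera("wrist"); cv2.imwrite("pics/w8.png",pp[:,:,::-1])
F=np.stack([X,-U,Z],1)
for n in("scene","side"):
    p,dd=camera(n); np.save(f"pics/{n}8d.npy",dd); cv2.imwrite(f"pics/{n}8.png",p[:,:,::-1])
    y0,x0={"scene":(200,240),"side":(190,230)}[n]; cv2.imwrite(f"pics/{n}8c.png",cv2.resize(p[y0:y0+150,x0:x0+200,::-1],None,fx=4,fy=4,interpolation=cv2.INTER_CUBIC))
    h=cv2.cvtColor(p,cv2.COLOR_RGB2HSV); P=(cloud(dd,camera_params(n))-O)@F
    near=(P[...,0]>-.06)&(P[...,0]<.16)&(abs(P[...,1])<.07)&(P[...,2]>.009)&(P[...,2]<.1)&(dd>0)
    am=near&(amber(p)>0); q=P[am]; print(n,"amber",len(q),np.percentile(q,[2,50,98],axis=0).round(4).tolist())
    t=near&(h[...,1]<50)&(h[...,2]>120)&(P[...,0]>.09); q=P[t]; print("  trough far part",len(q),np.percentile(q,[2,50,98],axis=0).round(4).tolist())
    k=near&(h[...,2]<60)&(P[...,2]>.035)&(P[...,0]>.06); q=P[k]; 
    if len(q)>5: print("  cap",len(q),q.mean(0).round(4),np.percentile(q,[5,95],axis=0).round(4).tolist())
E
python3 s8.py
```

```text
True [-0.      0.     -0.0001] [-1.79 -1.38  7.46]
22.5167 [ 0.15  0.18 -1.07]
scene amber 306 [[-0.0186, -0.0117, 0.0229], [0.0322, 0.0111, 0.0599], [0.0941, 0.0269, 0.0743]]
  trough far part 250 [[0.0914, -0.0345, 0.0137], [0.1169, 0.0287, 0.0206], [0.1333, 0.0487, 0.0486]]
  cap 13 [0.1034 0.0093 0.0493] [[0.0997, 0.0041, 0.0428], [0.1073, 0.0154, 0.0534]]
side amber 486 [[-0.0108, -0.0227, 0.0346], [0.0675, -0.0002, 0.0624], [0.0921, 0.024, 0.0729]]
  trough far part 515 [[0.0916, -0.0417, 0.012], [0.1228, 0.0016, 0.0192], [0.14, 0.0456, 0.0369]]
  cap 116 [0.111  0.0016 0.0489] [[0.0979, -0.0093, 0.0373], [0.1187, 0.011, 0.0586]]
```

View pics/w8.png

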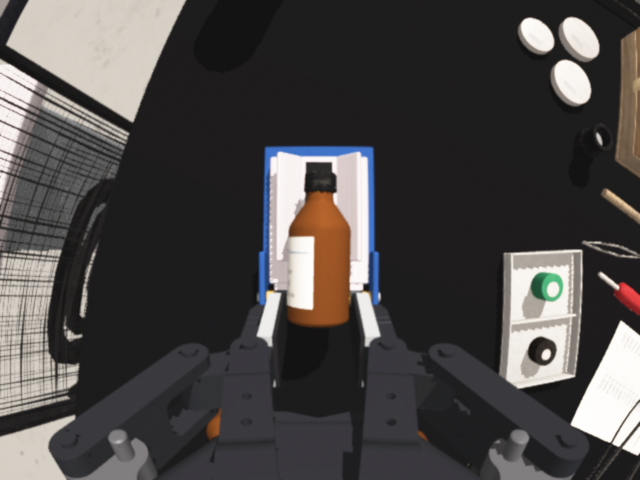

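View pics/scene8c.png

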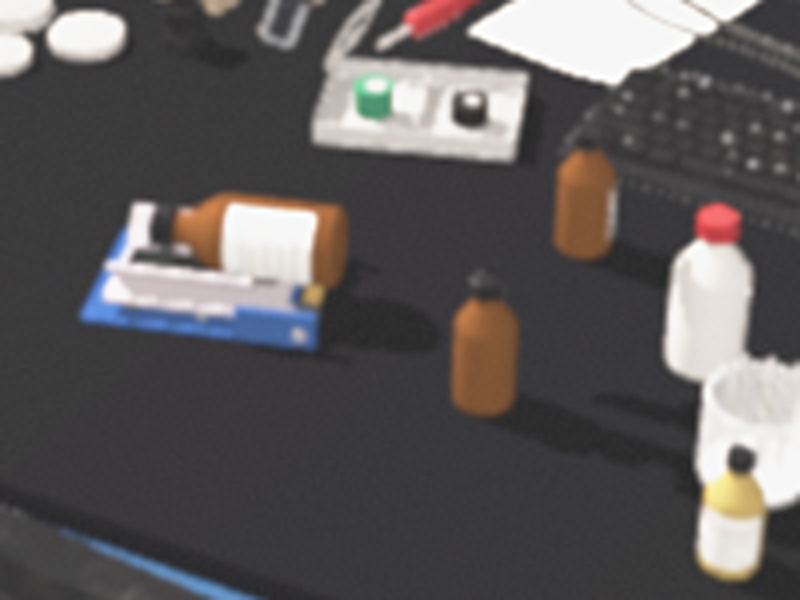

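View pics/side8c.png

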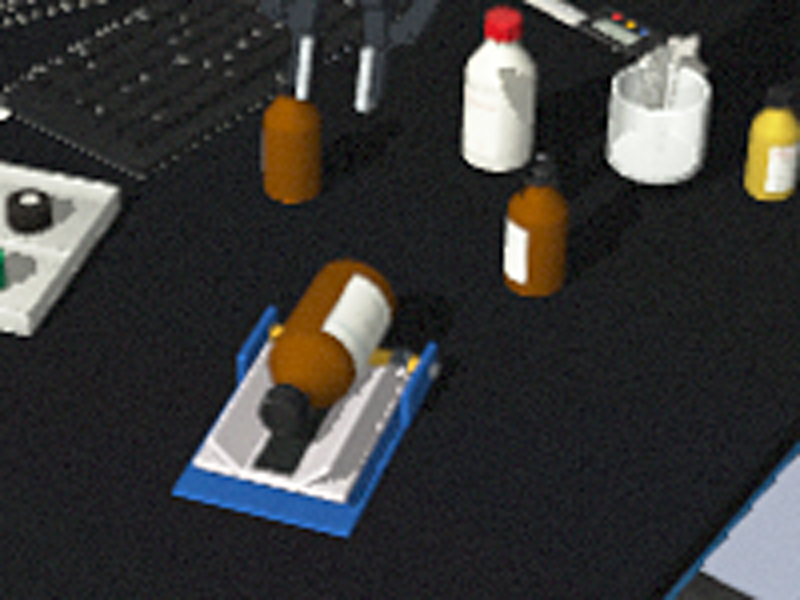

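Last look: the trough floor reads z≈19–21 mm (18 nominal) and the bottle's top ≈73–74 mm (72). The cap is centred at its far end, the fingers are clear and the bystanders are standing. I'm handing it in.

```bash
python3 -c "
from rig import *
s=sense(); print(s['time_s'],s['wrist_force'].round(2)); print(finish_job())"
```

```text
22.6667 [ 0.15 -0.76 -0.72]
the job is handed in; nothing more can be done
None
```

The amber bottle now lies in the level trough with its cap pointing away from the rod. I handed the job in at 22.7 s of the 51 s allowed.

**What I did:** I picked the 132 mm amber bottle; the other two are about 95 mm tall. I pushed it upright with two low fingertips until its foot met the rod. I then tipped it from behind at about 97 mm height and followed it down slowly with the trough. About 9 N change stopped the final press, and a further 6 N moved it only 0.1 mm, so the trough is on its stop.

**Last checks, with the fingers well clear:**
- **Trough floor:** about 19–21 mm above the bench (18 mm expected).
- **Bottle top:** about 73–74 mm (72 mm expected).
- **Bottle position:** the cap end is about 117 mm past the rod and centred to within a few millimetres.
- **Bystanders:** both smaller amber bottles measured unmoved after the sliding push. In the last pictures they and the white bottle, jar and oil bottle stand as before. I did not look at the mug again; the arm stayed far from it.

**Disagreements:**
- **Position against the rod:** the depth fits put the bottle sideways by anything from 2 to 9 mm. The wrist picture showed it centred, and I went by that.
- **Slide-back:** partway down I thought the bottle had slid back about 25 mm, so I moved the fingers onto its straight body. The final measurement shows only about 3 mm.

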